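# Lock the grille of the sanding box

## Robot

A 6-joint arm with a two-finger parallel gripper is mounted at the origin on the work surface. World frame = base frame: x ahead of the robot, y to its left, z up, the work surface at z = 0. Lengths are in m, angles in degrees, forces in N, time in s.
With the tool pointing down it reaches from about 0.425 to 0.95 m from the base axis. Payload 14.7 kg.
Tool frame: the origin (TCP) lies midway between the tips of the shut fingers; the grasp point (between the pads) lies grasp_offset behind it (grasp_offset is the distance from the TCP to the grasp point, in m); z points along the fingers, y is the line along which they close (so a half turn about z gives the same grasp; the last joint's range is limited). The gripper opens to 85 mm and grips with 20 to 120 N. Pads are 22 mm wide; open, the fingers measure 114 mm over their backs; the gripper's body (76 mm by 85 mm) begins 54 mm behind the grasp point. The pads swing forward as they close: fully open they stand 13 mm farther back than shut.
Start: joints at [-68.388, 27.513, 91.461, -0, 61.026, -2.67], TCP at [0.267, -0.592, 0.203] pointing down, gripper open.
Joint ranges: [-157.49, 157.49], [-46.99, 117.5], [13.45, 153.17], [-89.5, 269.5], [5.16, 153.95], [-167.48, 167.48]. Speed limits (degrees/s): [108.29, 108.29, 136.94, 172.46, 172.46, 172.46].

## Interface

Orientations are given as [roll, pitch, yaw] about the fixed x, y, z axes, in that order (R = Rz(yaw) Ry(pitch) Rx(roll)).
In Python, from workcell import get_state, capture, finish_job, grasp_offset gives the robot as it stands. The module is installed in compiled form; this text tells all that it offers.
- The arm moves only by the tool move_arm, never from a script. Its argument "steps" is a list that holds one entry, the list of rows, each a list of 4 numbers: the shift along the tool's x, y, z in m, then the turn about the tool's z in rad. In form: [[[tx, ty, tz, roll], ...]]. A call has 1 to 12 rows; each row is the pose to reach, as a shift and turn from the pose commanded when the call began, along the tool's axes at that moment; what a row does not reach only later rows make up. A row lasts 1/10 s, in which the tool goes at most 50 mm and 8.59 degrees, less where a joint would pass 70% of its speed; a pose out of reach is approached as far as the arm can. A call with a gripper value outside its range is refused whole. "jaw" is the opening in per cent of the stroke, from 0 (shut) to 100 (fully open), set as the call begins (left out, the last holds). The fingers move at their own pace and stop on an object; "squeeze" is the grip in N (left out, the last holds). Time passes only in rows, so rows that repeat a pose let the fingers close. It gives the time, the measured TCP pose, the force, the opening and the grip force at its end, in the units of the state.
- get_state(): the state, without advancing time (a new reading comes with each control period).
- capture(name): name is "scene" or "top"; returns a dict with "color" (400x640x3 uint8, red, green, blue), "fx", "fy", "cx", "cy" (pixels), "position" and "attitude" of the camera in the world. Camera axes: x right, y down, z forward; pixel columns grow to the right and rows downward; lengths in m; the calibration is good to about 2 mm. A picture is of the moment at which its call begins. There is no depth.
- finish_job(): hands the job in; it is judged then, once.
The state is a dict: "time": time; "joint_positions": joint angles; "qvel": joint speeds; "effort": joint torques, N m; "tcp_pos": TCP position; "eef_rot": TCP orientation; "ft_force": force on the tool from outside, world axes, zero at the start; "moment": the same for the moment, N m; "width": finger opening in m; "finger_force": force on a finger pad.
Only numpy, scipy, OpenCV 4.12 (cv2) and the standard library are available. Lean on these libraries where they do the work, as an engineer would, in place of code of your own. Each camera call takes 0.05 s, during which the arm holds its last target. There are 200 camera calls.

## Task

The dust tray of the sanding box has been emptied and its perforated panel has sprung up a little at the front. Set the closed fingertips in the slot of the orange latch, press the panel down flush and, keeping it down, turn the latch a quarter turn clockwise, its white pointer from the red dot to the green dot, until it stops and the panel stays locked down. Use the fingertips only, do not pull the panel open, leave the things standing about where they are, and withdraw.

Things in the scene. Friction and masses are not known exactly. Their poses are not given: they have to be found in the camera images.
- station: fixed downdraft sanding box: plywood, 360 (x) x 420 (y) x 105 mm high, topped by a 5 mm thick green steel frame whose top face is 105 mm above the bench. Origin: centre of its underside, on the bench. Own x points from the latch side (front) to the hinge side, own z up. The latch axis is at own x = -88 mm, y = 0 with the panel shut. Yaw within 0.35 rad either way.
- grille_edge (a point): middle of the front edge, on the top face, of the perforated aluminium panel (298 x 340 x 5 mm), 60 mm in front of the latch axis. The panel hinges at the box's own x = +150 mm. Shut on its firm stop it is flush: this point 105 mm above the bench. Unlatched, springs hold it 20 to 33 mm higher (latch 17 to 27 mm); 5 to 7 N pressed down at the latch shut it. Locked, it may stay 1 to 3 mm proud.
- latch (a joint): angle (rad) of the orange latch, growing clockwise seen from above. 0 = open (white pointer towards the box's own -y, red dot), 1.571 = locked at its stop (pointer to own -x, green dot). Starts at 0 to 0.3, stays where left, turns with 0.06 N m. A 76 mm steel tongue below the pointer slides under the frame's front lip from 0.8 rad on, only if the panel is within 3 mm of flush; else it jams.
- latch_slot (a point): centre of the slot's black floor, on the latch axis. The latch is a round dial 90 mm across, 2 mm proud of the panel, with one straight slot across its middle: 38 mm wide, 81 mm long, round ends, 14 mm deep. A closed fingertip goes in lengthwise and must turn with the slot, or it binds. Own x: along the slot to the white pointer on the rim; own z: up. 93 mm above the bench with the panel shut.
- tub: white tub with lid, 96 mm across, 95 mm tall, standing on the bench; origin at the centre of its underside. Leave it.
- glue: yellow glue bottle, 58 mm across, 165 mm tall, standing on the bench; origin at the centre of its underside. Leave it.
- sander: cork sanding block 110 x 62 x 30 mm lying on the bench; origin at the centre of its underside. Leave it.

How it is judged (in metres and radians):
On the way:
1. the panel is pressed down flush while the latch is still open (height (world z) of grille_edge below 0.111 m and value of joint latch below 0.95 rad), for 0.1 s.
At the end, for the whole second after the job is handed in: the latch is turned to its locked stop (within 0.22 rad, about 13 degrees, of it), the panel stays down by itself (front edge at most 6 mm above the frame) with nothing touching it, and the tub, the glue bottle and the sanding block are within 20 mm of where they stood (value of joint latch above 1.35 rad and height (world z) of grille_edge below 0.111 m and velocity of joint latch below 0.1 rad/s and distance of each of tub, glue, sander from where it was at the start of the episode below 0.02 m).
It fails at once if the panel is lifted or pulled open (height (world z) of grille_edge above 0.16 m).
It fails at once if the tub, glue bottle or sanding block is knocked, moved or lifted (distance of any of tub, glue, sander from where it was at the start of the episode above 0.02 m or angle between any of tub, glue's own z axis and vertical above 0.3 rad).
It also fails if it takes over 38 s, if anything falls off the work surface, if the arm or the gripper's body presses on something with over 40 N, if the wrist force passes 120 N, or if a joint passes its speed limit or range.

## Working session

There is one attempt and no reset: what is moved stays moved. The work goes in short steps, Python scripts to look and compute and a tool call to move; the robot and the scene stay as the last step left them, time stands still between calls to the robot, and variables do not carry over. Pictures are saved under pics/ and viewed, at most 10 in all, crops included, and the job is handed in when it is done.

Besides the shell and the picture viewer there is one more tool, called after ">>>" as name([rows], argument=value, ...), one row to a line, values as JSON. move_arm: Moves the arm, as the interface text tells. Its arguments: {"type":"object","properties":{"steps":{"type":"array"},"jaw":{"type":"number"},"squeeze":{"type":"number"}},"required":["steps"]}

```bash
mkdir -p pics
cat > h.py <<'E'
import numpy as np,cv2
from scipy.spatial.transform import Rotation as R
from workcell import *
def rot(a):
    a=np.array(a,float)
    if a.shape==(3,3): return a
    if a.size==4: return R.from_quat(a).as_matrix()
    return R.from_euler('xyz',a,degrees=True).as_matrix()
def ray(c,u,v,z):
    d=rot(c['attitude'])@np.array([(u-c['cx'])/c['fx'],(v-c['cy'])/c['fy'],1])
    p=np.array(c['position']); return p+d*(z-p[2])/d[2]
def proj(c,P):
    q=rot(c['attitude']).T@(np.array(P)-np.array(c['position'])); return q[0]/q[2]*c['fx']+c['cx'],q[1]/q[2]*c['fy']+c['cy']
def save(c,n): cv2.imwrite('pics/'+n+'.png',c['color'][:,:,::-1])
E
python3 - <<'E'
from h import *
for n in('top','scene'):
    c=capture(n); save(c,n+'0'); print(n,c['position'],c['attitude'],c['fx'],c['cx'],c['cy'])
print(get_state(),grasp_offset)
E
```

```text
top [ 0.51073027 -0.00110533  0.931888  ] [-177.36447369    1.20308067  -88.29143235] 381.9536977567031 315.82879970434743 196.3574562105101
scene [ 0.76123737 -0.40571571  0.89633231] [-150.14428057   -0.59813673   28.28158609] 388.63395475573924 322.0659661454636 199.297759390636
{'time': 0.1, 'joint_positions': array([-6.83875088e+01,  2.75446506e+01,  9.14875142e+01, -1.70798165e-03,
        6.10285561e+01, -2.66936072e+00]), 'qvel': array([ 0.06097195, -0.10122356, -0.12622416,  0.00536679,  0.0709967 ,
        0.04653044]), 'effort': array([ 2.34603795e-04, -9.52256155e+01, -4.31043756e+01, -3.32860900e-04,
        5.30213307e-03,  1.22567982e-07]), 'tcp_pos': array([ 0.26717129, -0.59213256,  0.20277193]), 'eef_rot': array([-1.79939275e+02, -1.33616116e-03,  2.42826794e+01]), 'ft_force': array([ 0.04270957, -0.20487936,  0.21245529]), 'moment': array([ 0.0130358 ,  0.04378124, -0.01642022]), 'finger_force': 0.0, 'width': 0.08539308343548757} 0.0187
```

View pics/top0.png

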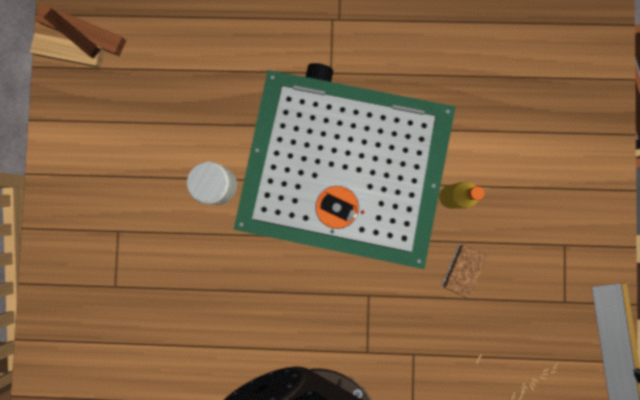

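View pics/scene0.png

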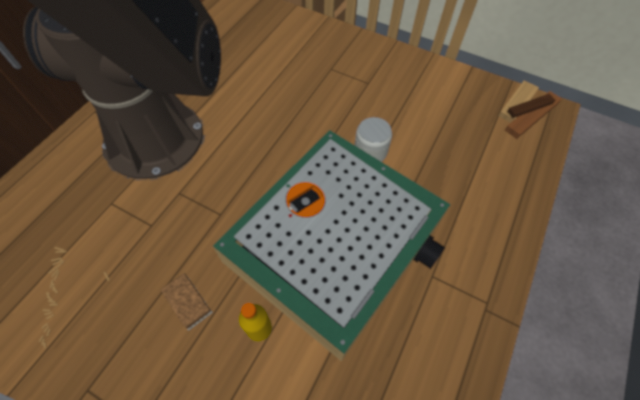

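The top view shows the green frame with corners near (270,72), (454,107), (424,267), (236,229), and the orange dial near (337,207) with its pointer at about (355,213). The tub is at (211,183), the glue at (462,195) and the cork block at (465,270).

Run:
```python
from h import *
for n in('top','scene'):
    c=capture(n); im=c['color']; hsv=cv2.cvtColor(im,cv2.COLOR_RGB2HSV)
    g=cv2.inRange(hsv,(65,80,30),(90,255,200))
    k=max(cv2.findContours(g,cv2.RETR_EXTERNAL,cv2.CHAIN_APPROX_NONE)[0],key=cv2.contourArea)
    P=np.array([ray(c,*p[0],.105)[:2] for p in k])
    r=cv2.minAreaRect((P*1000).astype(np.float32)); print(n,'frame',r,'\n',cv2.boxPoints(r))
    o=cv2.inRange(hsv,(4,180,140),(16,255,255))
    k=max(cv2.findContours(o,cv2.RETR_EXTERNAL,cv2.CHAIN_APPROX_NONE)[0],key=cv2.contourArea)
    e=cv2.fitEllipse(cv2.convexHull(k)); print('dial px',e)
    for z in(.107,.13): print(ray(c,*e[0],z))
    x,y=map(int,e[0]); 
    cr=cv2.resize(im[y-30:y+30,x-40:x+40],None,fx=5,fy=5,interpolation=cv2.INTER_CUBIC)
    globals()[n]=cr; print(x-40,y-30)
cv2.imwrite('pics/crop.png',np.hstack([top,scene])[:,:,::-1])
```

```text
top frame ((615.1917114257812, -42.86799621582031), (414.9015197753906, 360.22052001953125), 80.20695495605469) 
 [[ 402.42065 -216.66096]
 [ 757.3922  -277.93085]
 [ 827.96277  130.92497]
 [ 472.9912   192.19485]]
dial px ((336.5753479003906, 206.73768615722656), (39.92920684814453, 40.081459045410156), 50.02323913574219)
[ 0.52706065 -0.02807259  0.107     ]
[ 0.52660532 -0.02732067  0.13      ]
296 176
scene frame ((611.9227905273438, -45.1422119140625), (414.28173828125, 356.5863952636719), 80.04719543457031) 
 [[ 400.51123 -218.35007]
 [ 751.7312  -279.98135]
 [ 823.33435  128.06564]
 [ 472.11438  189.69693]]
dial px ((305.1443786621094, 199.1216278076172), (33.12971496582031, 36.88041687011719), 98.81421661376953)
[ 0.51880846 -0.02136173  0.107     ]
[ 0.52587249 -0.03256125  0.13      ]
265 169
```

View pics/crop.png

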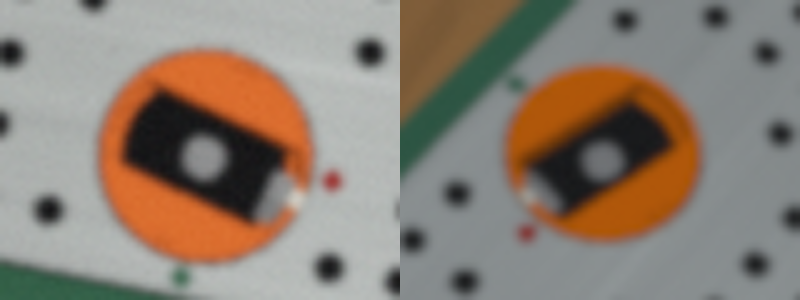

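The dial is at about (0.527, -0.028) and the station yaw is about -9.9°. The white pointer's heading is about -113.8°, so the latch starts at about 0.25 rad. I'll line the tool's y axis up with the slot at yaw 156°, which leaves j6 room for the turn.

>>> move_arm([
  [[0,0,-0.04,-0.15],[0.4685,-0.407,-0.04,-2.3],[0.4685,-0.407,-0.04,-2.3],[0.4685,-0.407,-0.04,-2.3],[0.4685,-0.407,-0.04,-2.3],[0.4685,-0.407,-0.04,-2.3],[0.4685,-0.407,-0.04,-2.3],[0.4685,-0.407,-0.04,-2.3],[0.4685,-0.407,-0.04,-2.3],[0.4685,-0.407,-0.04,-2.3],[0.4685,-0.407,-0.04,-2.3],[0.4685,-0.407,-0.04,-2.3]],
], jaw=0, squeeze=60)

```text
time: 1.4
tcp_pos: [0.4979, -0.0909, 0.2435]
eef_rot: [180.0, 0.0, 127.8]
ft_force: [0.6, -0.8, 0.2]
width: 0.0002
finger_force: 0.0
```

>>> move_arm([
  [[0.0316,0.0611,0,-0.496],[0.0316,0.0611,0,-0.496],[0.0316,0.0611,0,-0.496],[0.0316,0.0611,0,-0.496],[0.0316,0.0611,0,-0.496],[0.0316,0.0611,0,-0.496],[0.0316,0.0611,0,-0.496]],
])

```text
time: 2.1
tcp_pos: [0.5267, -0.0309, 0.2433]
eef_rot: [180.0, 0.0, 155.7]
ft_force: [0.4, 0.1, -1.1]
width: 0.0001
finger_force: 0.0
```

Run:
```python
from h import *
s=get_state(); print(s['tcp_pos'],s['eef_rot'],s['joint_positions'])
a=capture('scene'); b=capture('top'); save(a,'s1')
u,v=proj(a,s['tcp_pos']); print(u,v)
u,v=305,185
f=lambda c,u,v:cv2.resize(c['color'][int(v)-60:int(v)+60,int(u)-40:int(u)+40],None,fx=5,fy=5,interpolation=cv2.INTER_CUBIC)
cv2.imwrite('pics/c2.png',np.hstack([f(a,305,185),f(b,337,205)])[:,:,::-1])
```

```text
[ 0.52673754 -0.03094918  0.24331848] [1.79999766e+02 2.54867325e-04 1.55723492e+02] [-6.65474917e+00  1.53033239e+01  1.04651695e+02  1.68631437e-04
  6.00446675e+01 -7.23783251e+01]
304.37865244349234 170.76727573496103
```

View pics/c2.png

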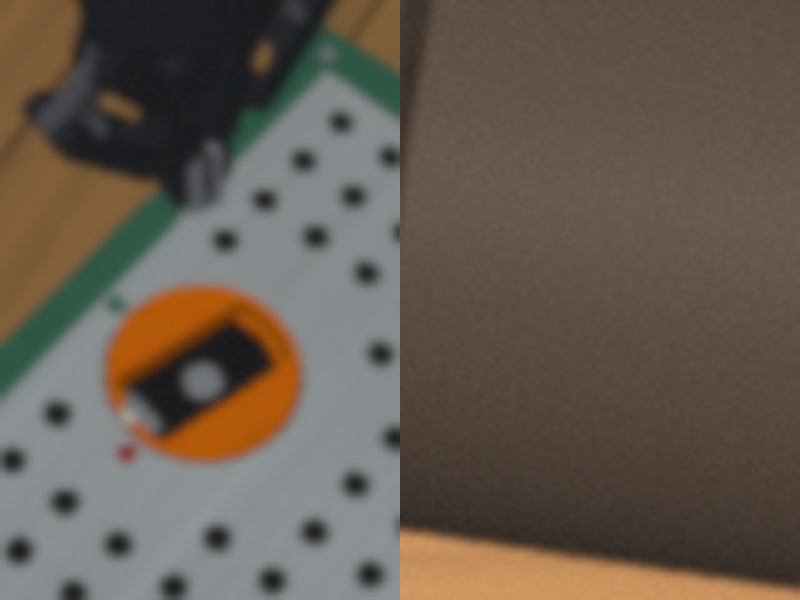

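The fingertip is over the dial and lined up with the slot. I'll lower it into the slot now.

>>> move_arm([
  [[0.001,0.0023,0.04,0],[0.001,0.0023,0.08,0],[0.001,0.0023,0.105,0],[0.001,0.0023,0.115,0],[0.001,0.0023,0.12,0],[0.001,0.0023,0.125,0],[0.001,0.0023,0.13,0],[0.001,0.0023,0.135,0],[0.001,0.0023,0.135,0]],
])

```text
time: 3.1
tcp_pos: [0.5268, -0.0282, 0.1082]
eef_rot: [180.0, 0.0, 155.8]
ft_force: [-0.3, 0.4, 0.5]
width: 0.0002
finger_force: 0.0
```

Run:
```python
from h import *
s=get_state(); print(s['tcp_pos'],s['eef_rot'],s['ft_force'],s['moment'])
a=capture('scene')
f=lambda c,u,v:cv2.resize(c['color'][int(v)-50:int(v)+50,int(u)-60:int(u)+60],None,fx=5,fy=5,interpolation=cv2.INTER_CUBIC)
cv2.imwrite('pics/c3.png',f(a,305,195)[:,:,::-1])
```

```text
[ 0.52680767 -0.02821956  0.10821193] [1.79997715e+02 3.47064401e-03 1.55830565e+02] [-0.34063781  0.41996873  0.49259353] [-0.01341133  0.04650221  0.01384082]
```

View pics/c3.png

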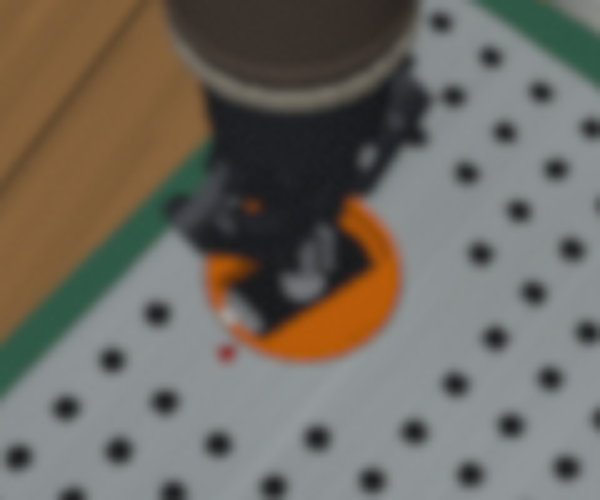

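The tip is inside the slot, just above the floor. Next I press down in small steps.

>>> move_arm([
  [[0,0,0.004,0],[0,0,0.008,0],[0,0,0.012,0],[0,0,0.0145,0],[0,0,0.0165,0],[0,0,0.0165,0],[0,0,0.0165,0]],
])

```text
time: 3.85
tcp_pos: [0.5269, -0.0282, 0.0918]
eef_rot: [180.0, 0.0, 155.8]
ft_force: [0.1, -0.3, 0.9]
width: 0.0003
finger_force: 0.0
```

Run:
```python
from h import *
s=get_state(); print(s['tcp_pos'],s['ft_force'],s['effort'])
a=capture('scene'); save(a,'s4')
f=lambda c,u,v:cv2.resize(c['color'][int(v)-50:int(v)+50,int(u)-60:int(u)+60],None,fx=5,fy=5,interpolation=cv2.INTER_CUBIC)
cv2.imwrite('pics/c4.png',f(a,305,205)[:,:,::-1])
```

```text
[ 0.52687495 -0.02823975  0.09181903] [ 0.1137627  -0.34029824  0.87012939] [-3.35146775e-03 -7.97431183e+01 -3.00267291e+01 -2.60032639e-04
 -1.86872872e-02 -2.01667403e-04]
```

View pics/c4.png

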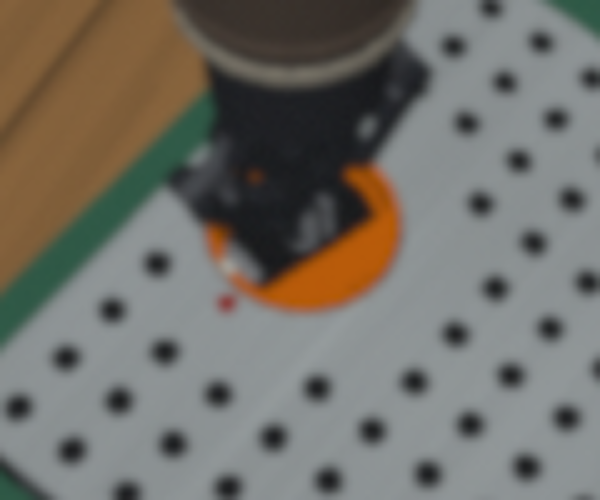

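The dial doesn't seem to have moved and I feel no contact. I'll compare the dial, the frame edge and the projected TCP numerically.

Run:
```python
from h import *
s=get_state()
a0=cv2.imread('pics/scene0.png'); a=capture('scene'); a1=a['color'][:,:,::-1].copy()
u,v=proj(a,s['tcp_pos']); print('tcp px',u,v)
for im in(a0,a1):
    hsv=cv2.cvtColor(im,cv2.COLOR_BGR2HSV)
    o=cv2.inRange(hsv,(4,180,140),(16,255,255)); o[:150]=0;o[260:]=0
    ys,xs=np.nonzero(o); print('orange bottom,left,right',ys.max(),xs.min(),xs.max())
    rd=cv2.inRange(hsv,(172,90,80),(180,255,255)); rd[:150]=0; rd[260:]=0; ys,xs=np.nonzero(rd); print('red',xs.mean() if len(xs) else 0,ys.mean() if len(ys) else 0)
# predicted red-free: dial axis px at panel rise h
for h in(0,.01,.02,.027): print(h,proj(a,[.5266,-.0285,.107+h]))
x0,y0=245,160
A=[cv2.resize(i[y0:y0+90,x0:x0+60],None,fx=6,fy=6,interpolation=cv2.INTER_CUBIC) for i in(a0,a1)]
for B in A[1:]: cv2.circle(B,(int((u-x0)*6),int((v-y0)*6)),4,(255,0,255),-1)
cv2.imwrite('pics/c5.png',np.hstack(A))
```

```text
tcp px 306.8595107690222 205.95262159110393
orange bottom,left,right 215 287 323
red 0 0
orange bottom,left,right 215 287 323
red 0 0
0 (np.float64(306.54613764336153), np.float64(202.84456148310127))
0.01 (np.float64(306.44123939014634), np.float64(200.72052512344368))
0.02 (np.float64(306.33429142678784), np.float64(198.55498512823775))
0.027 (np.float64(306.2581758821591), np.float64(197.01375656273575))
```

View pics/c5.png

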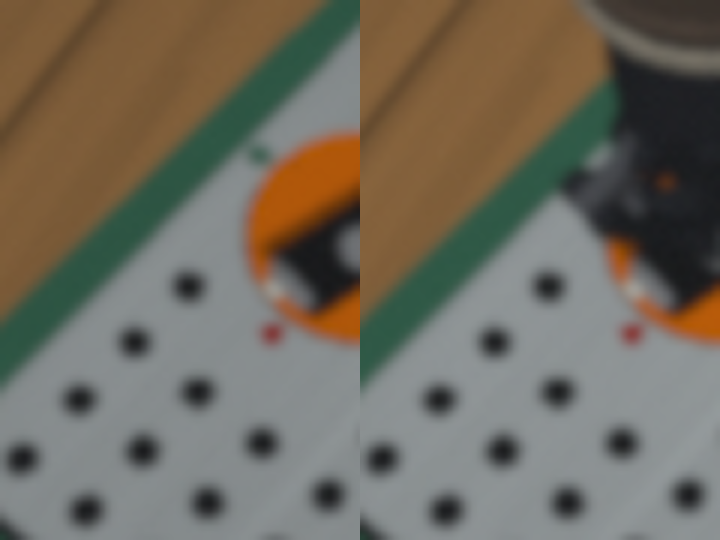

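The panel hasn't moved. Looking back at the earlier view, the visible tip sat about 4–5 px above the projected TCP, so the real tip is roughly 18 mm higher than reported. It is just reaching the floor, so I'll keep going down and watch the force.

>>> move_arm([
  [[0,0,0.002,0],[0,0,0.004,0],[0,0,0.006,0],[0,0,0.008,0],[0,0,0.008,0]],
])

```text
time: 4.45
tcp_pos: [0.5267, -0.0282, 0.0835]
eef_rot: [-180.0, -0.0, 155.8]
ft_force: [-0.4, 0.4, 0.9]
width: 0.0001
finger_force: 0.3
```

>>> move_arm([
  [[0,0,0.002,0],[0,0,0.004,0],[0,0,0.006,0],[0,0,0.006,0]],
])

```text
time: 4.85
tcp_pos: [0.5268, -0.0282, 0.0776]
eef_rot: [-180.0, -0.0, 155.8]
ft_force: [-0.6, 1.1, 1.8]
width: -0.0001
finger_force: 1.1
```

Run:
```python
from h import *
s=get_state(); print(s['tcp_pos'],s['ft_force'],s['moment'])
a=capture('scene'); save(a,'s6')
f=lambda c,u,v:cv2.resize(c['color'][int(v)-45:int(v)+45,int(u)-50:int(u)+50],None,fx=6,fy=6,interpolation=cv2.INTER_CUBIC)
cv2.imwrite('pics/c6.png',f(a,305,205)[:,:,::-1])
```

```text
[ 0.52678903 -0.02822836  0.07757222] [-0.56776895  1.11945602  1.76913257] [0.03750645 0.09113991 0.04722904]
```

View pics/c6.png

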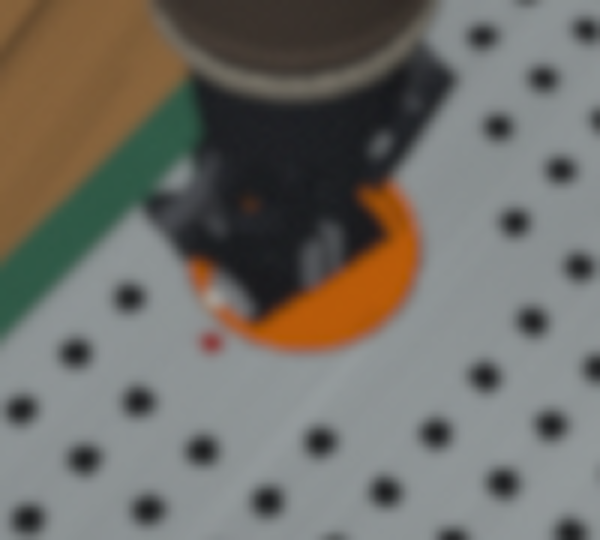

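The red dot has dropped about 1.5 px and the force is rising, so the panel is going down. I'll keep pressing.

>>> move_arm([
  [[0,0,0.002,0],[0,0,0.004,0],[0,0,0.006,0],[0,0,0.008,0],[0,0,0.008,0]],
])

```text
time: 5.4
tcp_pos: [0.5269, -0.0282, 0.0696]
eef_rot: [180.0, 0.0, 155.8]
ft_force: [-0.5, -0.1, 4.4]
width: -0.0
finger_force: 2.2
```

>>> move_arm([
  [[0,0,0.002,0],[0,0,0.004,0],[0,0,0.004,0]],
])

```text
time: 5.7
tcp_pos: [0.5271, -0.0282, 0.0658]
eef_rot: [180.0, 0.0, 155.8]
ft_force: [-0.4, -0.3, 5.4]
width: -0.0001
finger_force: 2.8
```

>>> move_arm([
  [[0,0,0.0015,0],[0,0,0.003,0],[0,0,0.003,0]],
])

```text
time: 6.0
tcp_pos: [0.5273, -0.0283, 0.0646]
eef_rot: [180.0, 0.1, 155.8]
ft_force: [-9.8, 1.0, 41.8]
width: 0.0001
finger_force: 20.6
```

Run:
```python
from h import *
s=get_state(); print(s['tcp_pos'],s['ft_force'],s['moment'])
a=capture('scene'); im=a['color'][:,:,::-1]
for i in(cv2.imread('pics/scene0.png'),cv2.imread('pics/s6.png'),im):
    hsv=cv2.cvtColor(np.ascontiguousarray(i),cv2.COLOR_BGR2HSV); w=hsv[205:230,280:300].astype(int)
    r=((w[...,0]>165)|(w[...,0]<3))&(w[...,1]>70); ys,xs=np.nonzero(r); print(len(xs),xs.mean()+280,ys.mean()+205)
```

```text
[ 0.5272651  -0.02827236  0.06458269] [-9.79752245  1.04510875 41.83197999] [0.14488234 1.68274277 0.02657773]
7 290.0 215.0
6 290.0 216.5
6 290.1666666666667 218.83333333333334
```

The firm stop is reached at 42 N. I'll ease off a little, then begin the clockwise turn.

>>> move_arm([
  [[0,0,-0.0008,0],[0,0,-0.0008,0.08],[0,0,-0.0008,0.16],[0,0,-0.0008,0.24],[0,0,-0.0008,0.32],[0,0,-0.0008,0.4],[0,0,-0.0008,0.4]],
])

```text
time: 6.75
tcp_pos: [0.5272, -0.0288, 0.0647]
eef_rot: [180.0, 0.1, 132.8]
ft_force: [-6.3, -6.5, 26.4]
width: 0.0002
finger_force: 13.5
```

Run:
```python
from h import *
s=get_state(); print(s['tcp_pos'],s['ft_force'],s['moment'])
a=capture('scene'); save(a,'s7')
f=lambda c,u,v:cv2.resize(c['color'][int(v)-45:int(v)+45,int(u)-50:int(u)+50],None,fx=6,fy=6,interpolation=cv2.INTER_CUBIC)
cv2.imwrite('pics/c7.png',f(a,305,205)[:,:,::-1])
```

```text
[ 0.52716312 -0.02876438  0.06471453] [-6.30479116 -6.46191869 26.36806886] [-0.93731148  1.17655965  0.07234842]
```

View pics/c7.png

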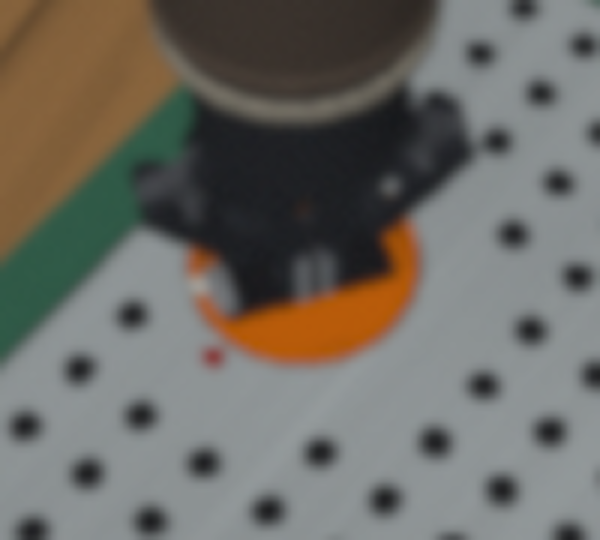

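The latch turns with the fingertip: the pointer has moved from beside the red dot to about (200,287) in the crop, heading towards green, with the panel still flush. Continuing.

>>> move_arm([
  [[0,0,0,0.08],[0,0,0,0.16],[0,0,0,0.24],[0,0,0,0.32],[0,0,0,0.4],[0,0,0,0.48],[0,0,0,0.56],[0,0,0,0.64],[0,0,0,0.7],[0,0,0,0.7]],
])

```text
time: 7.8
tcp_pos: [0.5276, -0.0288, 0.0647]
eef_rot: [179.9, 0.0, 92.7]
ft_force: [-4.9, -5.9, 26.0]
width: 0.0001
finger_force: 12.5
```

Run:
```python
from h import *
s=get_state(); print(s['tcp_pos'],s['ft_force'],s['moment'],s['joint_positions'])
```

```text
[ 0.52756842 -0.02877482  0.06473032] [-4.88852454 -5.93633674 26.04753435] [-0.89975286  0.79030704  0.03120005] [-6.38692011e+00  2.87812407e+01  1.14573931e+02 -5.01786304e-02
  3.65426739e+01 -9.03301577e+00]
```

>>> move_arm([
  [[0,0,0,0.06],[0,0,0,0.12],[0,0,0,0.18],[0,0,0,0.22],[0,0,0,0.26],[0,0,0,0.26]],
])

```text
time: 8.4
tcp_pos: [0.5276, -0.0288, 0.0648]
eef_rot: [179.9, 0.0, 77.8]
ft_force: [-4.2, -5.0, 24.6]
width: 0.0001
finger_force: 12.4
```

Run:
```python
from h import *
s=get_state(); print(s['tcp_pos'],s['eef_rot'],s['ft_force'],s['moment'])
a=capture('scene'); save(a,'s8')
f=lambda c,u,v:cv2.resize(c['color'][int(v)-45:int(v)+45,int(u)-50:int(u)+50],None,fx=6,fy=6,interpolation=cv2.INTER_CUBIC)
cv2.imwrite('pics/c8.png',f(a,305,205)[:,:,::-1])
```

```text
[ 0.52762752 -0.02877793  0.06475637] [1.79889847e+02 1.96642713e-02 7.78386401e+01] [-4.15715044 -5.02746195 24.64588643] [-0.95917469  0.69379095  0.08247334]
```

View pics/c8.png

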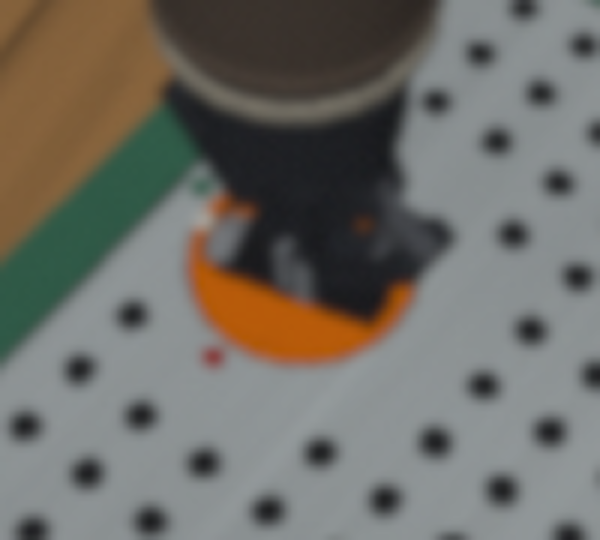

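The pointer at (205,215) is close to the green dot at (200,185) but still short of it. I'll turn on until the stop shows in the moment.

>>> move_arm([
  [[0,0,0,0.06],[0,0,0,0.12],[0,0,0,0.18],[0,0,0,0.18]],
])

```text
time: 8.85
tcp_pos: [0.5277, -0.0287, 0.0648]
eef_rot: [179.9, -0.0, 67.5]
ft_force: [-4.2, -5.1, 24.6]
width: 0.0
finger_force: 12.1
```

```bash
python3 -c "
from h import *
s=get_state(); print(s['eef_rot'],s['ft_force'],s['moment'])"
```

```text
[ 1.79878711e+02 -6.68536066e-03  6.74790362e+01] [-4.15375695 -5.08548763 24.58893078] [-0.851462    0.62867129  0.066503  ]
```

>>> move_arm([
  [[0,0,0,0.05],[0,0,0,0.1],[0,0,0,0.1]],
])

```text
time: 9.15
tcp_pos: [0.5278, -0.0287, 0.0648]
eef_rot: [179.9, -0.0, 61.8]
ft_force: [-2.5, -4.5, 24.4]
width: -0.0002
finger_force: 12.0
```

```bash
python3 -c "
from h import *
s=get_state(); print(s['eef_rot'],s['ft_force'],s['moment'])"
```

```text
[ 1.79874934e+02 -2.32667168e-02  6.17696518e+01] [-2.50673927 -4.47305671 24.43923845] [-0.8268533   0.60498491  0.02611138]
```

I have no picture views left, so I'll measure the slot's near edge numerically by casting rays onto the dial plane.

```bash
cat > ang.py <<'E'
from h import *
def ang(a,im,z=.107):
    big=cv2.resize(im,None,fx=4,fy=4,interpolation=cv2.INTER_CUBIC)
    hsv=cv2.cvtColor(big,cv2.COLOR_BGR2HSV); o=cv2.inRange(hsv,(3,170,90),(18,255,255)); o[:4*185]=0; o[4*230:]=0
    n,l,st,_=cv2.connectedComponentsWithStats(o); k=1+np.argmax(st[1:,4]); m=l==k
    pts=[]
    for x in range(4*294,4*312,2):
        ys=np.nonzero(m[:,x])[0]
        if len(ys): pts.append(ray(a,x/4,ys.max()/4-len(ys)/4 if False else ys[np.r_[True,np.diff(ys)>1]][-1]/4,z)[:2])
    vx,vy,_,_=cv2.fitLine(np.array(pts,np.float32),cv2.DIST_HUBER,0,.001,.001).ravel()
    h=np.degrees(np.arctan2(vy,vx)); h=h%180   # slot heading mod 180
    w=(hsv[...,1]<60)&(hsv[...,2]>205); w[:4*175]=0; w[4*225:]=0; w[:,:4*280]=0; w[:,4*300:]=0
    ys,xs=np.nonzero(w); 
    p=ray(a,xs.mean()/4,ys.mean()/4,z) if len(xs) else None
    return h,((260.15-h+180)%180),p   # latch deg = 260.15 - heading
a=capture('scene'); save(a,'s9_%d'%(get_state()['time']*100))
for n,im in(('s7',cv2.imread('pics/s7.png')),('s8',cv2.imread('pics/s8.png')),('now',np.ascontiguousarray(a['color'][:,:,::-1]))): print(n,ang(a,im))
E
python3 ang.py
```

```text
s7 (np.float32(41.87585), np.float32(38.27414), None)
s8 (np.float32(5.192466), np.float32(74.95752), None)
now (np.float32(174.11566), np.float32(86.03433), None)
```

Readings: 38° at the first check, 75° at the second, and 86° now, out of a 90° stop. The fingertip trails about 20° of slack, so I'll give a little more turn.

>>> move_arm([
  [[0,0,0,0.05],[0,0,0,0.1],[0,0,0,0.1]],
])

```text
time: 9.5
tcp_pos: [0.5278, -0.0287, 0.0648]
eef_rot: [179.9, -0.0, 56.0]
ft_force: [-4.0, -4.3, 23.8]
width: 0.0001
finger_force: 11.9
```

```bash
python3 ang.py|tail -1; python3 -c "
from h import *
s=get_state(); print(s['eef_rot'],s['ft_force'],s['moment'])"
```

```text
now (np.float32(170.07133), np.float32(90.078674), None)
[ 1.79875679e+02 -3.45494336e-02  5.61229105e+01] [-3.58222571 -5.16466852 22.83914479] [-0.8758729   0.53898527 -0.01806267]
```

The latch reads 90°, at its stop. To withdraw, I'll relieve the pressure, untwist slightly within the slack, and lift straight up.

>>> move_arm([
  [[0,0,-0.002,0],[0,0,-0.005,0],[0,0,-0.006,-0.08],[0,0,-0.007,-0.15],[0,0,-0.012,-0.15],[0,0,-0.02,-0.15],[0,0,-0.03,-0.15],[0,0,-0.06,-0.15],[0,0,-0.1,-0.15],[0,0,-0.15,-0.15],[0,0,-0.18,-0.15],[0,0,-0.18,-0.15]],
])

```text
time: 10.75
tcp_pos: [0.5292, -0.0284, 0.249]
eef_rot: [179.6, -0.2, 64.7]
ft_force: [-0.4, 0.2, -0.1]
width: -0.0003
finger_force: 0.0
```

```bash
python3 ang.py|tail -1
python3 - <<'E'
from h import *
s=get_state(); print(s['tcp_pos'],s['ft_force'])
a=capture('scene')
i=a['color'][:,:,::-1]
hsv=cv2.cvtColor(np.ascontiguousarray(i),cv2.COLOR_BGR2HSV); w=hsv[205:230,280:300].astype(int)
r=((w[...,0]>165)|(w[...,0]<3))&(w[...,1]>70); ys,xs=np.nonzero(r); print('red',xs.mean()+280,ys.mean()+205)
o=cv2.inRange(hsv,(4,180,140),(16,255,255)); o[:150]=0;o[260:]=0; print('orange bottom',np.nonzero(o)[0].max())
E
```

```text
now (np.float32(169.91205), np.float32(90.237946), None)
[ 0.52804074 -0.02830625  0.24658903] [-0.20730521  0.36136007 -0.86671618]
red 290.0 218.5
orange bottom 219
```

The latch still reads 90° and the panel is still down (red dot at row 218.5, against 218.8 when pressed and 215 when sprung). Nothing is touching it, so I'm handing in.

```bash
python3 -c "
from workcell import *
print(finish_job())"
```

```text
the job is handed in; nothing more can be done
None
```

The job is handed in, with no verdict returned: the panel was pressed flush, the latch turned to its stop (measured at about 90°), and the panel stayed down after the arm withdrew; I did not re-measure the tub, glue bottle or sanding block.

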